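# Shift the slipway winch into third gear

### The job

Put the slipway winch into third gear with its shifter on the windowsill: pushing the lever only with the outside of the fingers, bring it to neutral, across to the right and then forward, fully home in the front-right slot marked with three pips, and leave it there with the hand clear. Forward is away from the operator who stands on the robot's side of the shifter; do not dip into fourth (back right), do not force the lever, and never take the knob or stem between the fingers. Do not shift, lift or tip any of the other things on the sill.

Things in the scene. Friction and masses are not known exactly. Their poses are not given: they have to be found in the camera images.
- console: Blue cast shifter housing fixed to the sill, does not move. Base 180 x 155 mm, housing 140 x 120 mm, 98 mm high to the top of its gate plate; a rod cover 60 mm high reaches 115 mm forward of centre. Origin: centre of its underside; x axis forward (to the far side of the sill), y to the operator's left, z up. Yaw varies by up to 0.35 rad. The lever's pivot is 20 mm above the origin.
- gate (a point): Centre of the H-gate, mid-thickness of the aluminium plate, 95 mm above the sill, axes as the console's. Two fore-and-aft slots 16 mm wide run 15 mm left and right of it, joined midway by a cross lane 16 mm wide, with rounded tongues; the 12 mm stem has 2 mm play each side. First is front left (one pip), second back left (two), third front right (three), fourth back right (four).
- third (a point): Where the stem's axis stands in the gate plate when fully home in third: 24 mm forward and 15 mm right of the gate's centre; the three pips are on the plate 19 mm farther forward.
- knob (a point): Centre of the lever's red ball knob, 45 mm in diameter, 195 mm above the pivot (215 mm above the sill when upright); z axis up along the stem. Below: a collar 20 mm wide down to 36 mm under it, then a 12 mm steel stem down to the gate. Starts in the left slots. Travels about 38 mm to each side of the middle and 57 mm forward or back of neutral, sinking up to 12 mm on its arc.
- select (a joint): sideways angle of the lever, rad: 0 upright, about -0.2 in the left-hand slots (first, second), about +0.2 in the right-hand slots (third, fourth), play 0.03; positive is to the operator's right. Friction holds the lever where it is left; about 4 to 5 N at the knob moves it. Starts at about -0.2.
- shift (a joint): fore-and-aft angle of the lever, rad: 0 in neutral (the cross lane; within about 0.04 it passes across), about +0.3 fully home forward (first, third), about -0.3 fully back (second, fourth); positive is forward. About 4 to 5 N at the knob moves it, and it stays where it is left. Starts anywhere between second, neutral and first.
- keeper: Bystander: purple silicone snorkel keeper, a figure eight of two rings, 57 x 30 x 14 mm, lying on the sill; origin under its centre.
- keys: Bystander: stainless steel key ring 32 mm across with two keys, lying flat, 3 mm thick; origin at the ring's centre, the keys reach 61 mm from it.
- pump: Bystander: small white pump dispenser of sunscreen, 48 mm in diameter, 128 mm high; origin under its centre.
- bottle: Bystander: aluminium drink bottle with a black screw cap, 70 mm in diameter, 198 mm high; origin under its centre.
- coaster: Bystander: round bamboo coaster, 100 mm in diameter, 8 mm thick, under the tumbler; origin under its centre.
- tumbler: Bystander: green glass tumbler, 82 mm across the rim, 95 mm high, standing on the coaster; origin under its centre.

How it is judged:
By the outcome, as a careful person would: the job done as asked, in the order asked, and still so for the second after the job is handed in, with the robot touching nothing.
It also fails if it takes over 67 s, if anything falls off the work surface, if the arm or the gripper's body presses on something with over 40 N, if the wrist force passes 120 N, or if a joint passes its speed limit or range.

### The arm

A 6-joint arm with a two-finger parallel gripper is mounted at the origin on the work surface. World frame = base frame: x ahead of the robot, y to its left, z up, the work surface at z = 0. Lengths are in mm, angles in rad, forces in N, time in s.
With the tool pointing down it reaches from about 275 to 850 mm from the base axis. Payload 5.2 kg.
Tool frame: the origin (TCP) lies midway between the tips of the shut fingers; the grasp point (between the pads) lies 19 mm behind it; z points along the fingers, y is the direction in which the jaws open and shut (so a half turn about z gives the same grasp; the last joint's range is limited). The gripper opens to 85 mm and grips with 20 to 120 N. Pads are 22 mm wide; open, the fingers measure 114 mm over their backs; the gripper's body (76 mm by 85 mm) begins 54 mm behind the grasp point. The pads swing forward as they close: fully open they stand 13 mm farther back than shut.
Start: joints at [1.123, 0.259, 1.535, -0, 1.348, -0.203], TCP at [133.277, 533.613, 231.31] pointing down, gripper open.
Joint ranges: [-3.14, 3.14], [-0.91, 2.08], [0.19, 2.58], [-1.22, 4.36], [0.22, 2.71], [-3.12, 3.12]. Speed limits (rad/s): [2.57, 2.57, 3.14, 3.14, 3.14, 3.14].

### API

Orientations are given as a unit quaternion [w, x, y, z].
In Python, from cell import sensors, grab_frame, close_job gives the robot as it stands. The module is installed in compiled form; this text tells all that it offers.
- The arm moves only by the tool carry_out, never from a script. Its argument "steps" is a list of rows, each a list of 4 numbers: the shift along the world's x, y, z in m, then the turn about the world's z in rad. In form: [[dx, dy, dz, twist], ...]. A call has 1 to 10 rows; each row is the pose to reach, as a shift and turn from the pose commanded when the call began; what a row does not reach only later rows make up. A row lasts 1/8 s, in which the tool goes at most 62.5 mm and 10.7 degrees, less where a joint would pass 70% of its speed; a pose out of reach is approached as far as the arm can. A call with a gripper value outside its range is refused whole. "gripper" is the closure, from 0 (fully open) to 1 (shut), set as the call begins (left out, the last holds). The fingers move at their own pace and stop on an object; the grip force is fixed at half the most. Time passes only in rows, so rows that repeat a pose let the fingers close. It gives the time, the measured TCP pose, the force and the opening at its end, in the units of the state.
- sensors.observe(): the state, without advancing time (a new reading comes with each control period).
- grab_frame(name): name is "scene" or "top" or "wrist"; returns a dict with "image" (384x512x3 uint8, blue, green, red), "fx", "fy", "cx", "cy" (pixels), "origin" and "rotation" of the camera in the world. Camera axes: x right, y up, looking along -z (the intrinsics and any distortion apply to the point x, -y, -z); pixel columns grow to the right and rows downward; lengths in mm; the calibration is good to about 2 mm. A picture is of the moment at which its call begins. There is no depth.
- close_job(): hands the job in, once; it reports no verdict.
The state is a dict: "time": time; "joint_positions": joint angles; "qvel": joint speeds; "tau": joint torques, N m; "tcp_pos": TCP position; "tool_rot": TCP orientation; "force": force on the tool from outside, world axes, zero at the start; "wrist_torque": the same for the moment, N m; "gripper_width": finger opening in mm.
Only numpy, scipy, OpenCV 4.12 (cv2) and the standard library are available. Lean on these libraries where they do the work, as an engineer would, in place of code of your own. Each camera call takes 0.05 s, during which the arm holds its last target. There are 200 camera calls.

## Working session

There is one attempt and no reset: what is moved stays moved. The work goes in short steps, Python scripts to look and compute and a tool call to move; the robot and the scene stay as the last step left them, time stands still between calls to the robot, and variables do not carry over. Pictures are saved under pics/ and viewed, about 8 in all and at most 12, crops included, and the job is handed in when it is done.

Besides the shell and the picture viewer there is one more tool, called after "Request:" by a JSON object that holds its "name" and its "arguments". carry_out: Moves the arm, as the interface text tells. Its arguments: {"type":"object","properties":{"steps":{"type":"array"},"gripper":{"type":"number"}},"required":["steps"]}

```bash
mkdir -p pics; cat > h.py <<'E'
import numpy as np, cv2, json
from cell import sensors, grab_frame, close_job
def snap(n,f):
    d=grab_frame(n); cv2.imwrite(f'pics/{f}.png',d['image'])
    np.savez(f'pics/{f}.npz',**{k:d[k] for k in d}); return d
def load(f): return np.load(f'pics/{f}.npz')
def ray(d,u,v):
    r=np.array([(u-d['cx'])/d['fx'],-(v-d['cy'])/d['fy'],-1.]); r=d['rotation']@r
    return np.array(d['origin'],float),r/np.linalg.norm(r)
def atz(d,u,v,z):
    o,r=ray(d,u,v); return o+r*(z-o[2])/r[2]
def proj(d,p):
    c=np.array(d['rotation']).T@(np.array(p,float)-d['origin']); return d['cx']-d['fx']*c[0]/c[2], d['cy']+d['fy']*c[1]/c[2]
def tri(*a):
    A=np.zeros((3,3));b=np.zeros(3);rs=[ray(*x) for x in a]
    for o,r in rs:
        M=np.eye(3)-np.outer(r,r);A+=M;b+=M@o
    p=np.linalg.solve(A,b); return p,[float(np.linalg.norm((np.eye(3)-np.outer(r,r))@(p-o))) for o,r in rs]
E
python3 - <<'E'
from h import *
a=snap('scene','s0');b=snap('top','t0')
for d in (a,b): print([ (k,d[k]) for k in d if k!='image'])
cv2.imwrite('pics/s0t0.png',cv2.resize(np.vstack([a['image'],b['image']]),None,fx=.78,fy=.78))
s=sensors.observe();print(s)
E
```

```text
[('fx', 439.2450057166465), ('fy', 439.2450057166465), ('cx', 250.987468223685), ('cy', 189.6180639806457), ('origin', array([ 919.75266158, -350.11055015,  796.93467052])), ('rotation', array([0.89161036, 0.31454255, 0.10058447, 0.30980109]))]
[('fx', 385.7545947308465), ('fy', 385.7545947308465), ('cx', 258.76896978976725), ('cy', 188.61457873990736), ('origin', array([456.97204504,  49.98336844, 950.09897875])), ('rotation', array([ 0.71264553,  0.06373928, -0.07069184, -0.69503691]))]
{'time': 0.1, 'joint_positions': array([ 1.12321997e+00,  2.59313409e-01,  1.53597620e+00, -1.95112754e-05,
        1.34800332e+00, -2.02786819e-01]), 'qvel': array([ 0.00235527, -0.00161962, -0.00277761, -0.00126416,  0.00084865,
        0.00079078]), 'tau': array([ 4.20993441e-03, -4.46960199e+01, -2.91246468e+01, -3.89461311e-04,
        6.17573649e-03, -3.44201987e-05]), 'tcp_pos': array([133.05995924, 533.17072197, 230.53349952]), 'tool_rot': array([-2.62589582e-04,  1.22087216e-01,  9.92519012e-01, -8.08626408e-04]), 'force': array([-0.0091407 , -0.3466466 , -0.25872085]), 'wrist_torque': array([ 0.01234073, -0.01727619, -0.03021962]), 'gripper_width': 85.18770720872124}
```

View pics/s0.png

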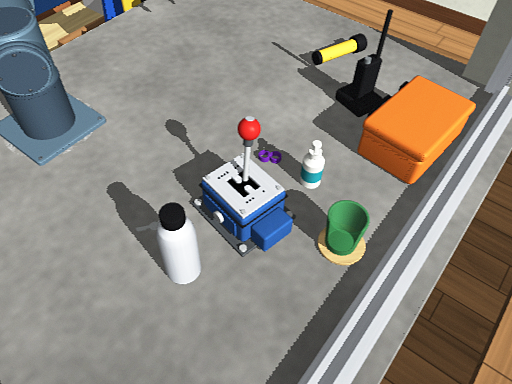

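View pics/t0.png

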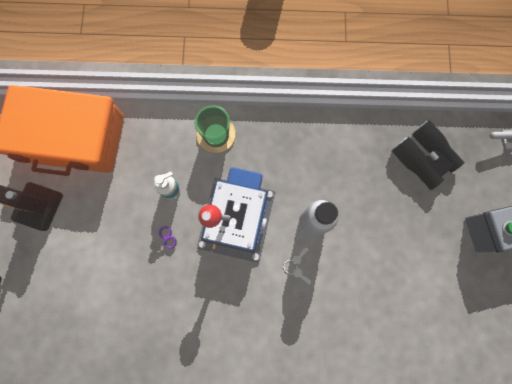

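The scene view shows the knob at about (249,128) and the top view at about (210,215). The console sits near the middle, with the pump and keeper on its left and the bottle and keys on its right. The camera rotations come as quaternions, so I'll fix the helper and enlarge a crop.

```bash
sed -i 's/^def load.*/def load(f):\n    d=dict(np.load(f"pics\/{f}.npz")); q=d["rotation"]\n    from scipy.spatial.transform import Rotation as R\n    d["rotation"]=R.from_quat([q[1],q[2],q[3],q[0]]).as_matrix(); return d/' h.py
sed -i "s/for k in d}); return d$/for k in d}); return load(f)/" h.py
python3 - <<'E'
from h import *
a=load('s0');b=load('t0')
p,e=tri((a,249,128),(b,210,215));print('knob',p,e)
A=cv2.resize(a['image'][110:260,180:320],None,fx=4,fy=4,interpolation=cv2.INTER_CUBIC)
B=cv2.resize(b['image'][160:270,190:280],None,fx=5.4,fy=5.4,interpolation=cv2.INTER_CUBIC)
cv2.imwrite('pics/cB.png',B);
for n,u,v in (('bottle',182,280),):print(n,atz(a,u,v,0))
for n,u,v,z in (('bottlecap',327,212,198),('pump',165,180,128),('tumblerrim',213,122,103),('keeper',168,238,10),('keys',290,268,3)):print(n,atz(b,u,v,z))
E
```

```text
knob [545.26995702 136.82337417 214.75927285] [0.464730888023501, 0.464730888023506]
bottle [ 572.76540805 -108.80467214    0.        ]
bottlecap [558.70137465 -90.99235776 198.        ]
pump [629.23856935 247.9579085  128.        ]
tumblerrim [774.2256837  153.01426109 103.        ]
keeper [511.08538702 259.16810965  10.        ]
keys [447.01656414 -36.98460863   3.        ]
```

View pics/cB.png

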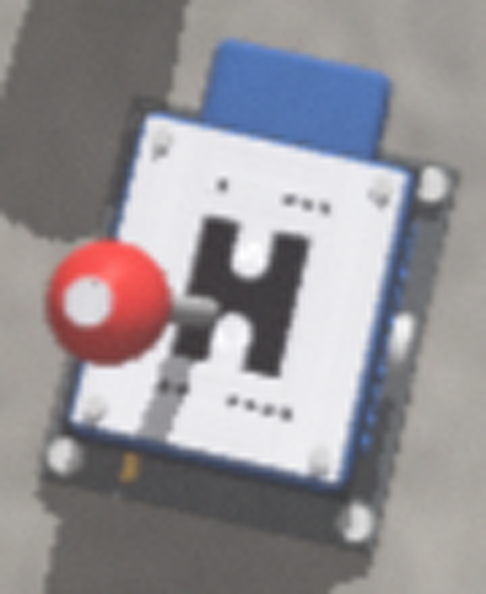

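```bash
python3 - <<'E'
from h import *
b=load('t0')
f=lambda u,v,z:atz(b,u/5.4+189.6,v/5.4+159.6,z)
P=[f(*c,98) for c in ((147,113),(412,172),(70,430),(345,487))]
H=[f(*c,97) for c in ((205,217),(312,236),(180,352),(280,375))]
for Q in (P,H):
    fl,fr,bl,br=Q; c=sum(Q)/4; x=(fl+fr-bl-br)/2; y=(fl+bl-fr-br)/2
    print(c,np.linalg.norm(x),np.linalg.norm(y),np.arctan2(x[1],x[0]),np.arctan2(-y[0],y[1]))
from itertools import product
c=(sum(P)+sum(H))/8; 
x=(P[0]+P[1]-P[2]-P[3])/2; yaw=np.arctan2(x[1],x[0])
fx=np.array([np.cos(yaw),np.sin(yaw)]);ly=np.array([-fx[1],fx[0]])
for n,q in dict(knob=(545.3,136.8),bottle=(558.7,-91),pump=(629,248),tumbler=(774,153),keeper=(511,259),keys=(447,-37),robot=(0,0),tcp=(133,533)).items():
    d=np.array(q)-c[:2];print(n,d@fx,d@ly)
E
```

```text
[560.72677974  95.42872401  98.        ] 133.51824745736158 113.64241160326428 -0.18755310460454383 -0.1872143756104806
[562.3330865   95.31663721  97.        ] 57.77496698139824 43.53740920957653 -0.16874433397819197 -0.17532776148266704
knob -23.669665805381257 37.67466577945083
bottle 31.969900073845764 -183.63199636331245
pump 37.828673545934755 162.5309201563557
tumbler 197.99913809194308 96.23293913795749
keeper -80.15301934340567 151.33627219559528
keys -87.83985853990207 -151.40604810859872
robot -533.8998564837066 -198.40049708263388
tcp -502.6129882754866 350.0510795198237
```

Request:
{"name": "carry_out", "arguments": {"steps": [[0.03,-0.035,0,0.01],[0.075,-0.083,0,0.02],[0.12,-0.131,0,0.03],[0.165,-0.179,0,0.04],[0.21,-0.228,0,0.05],[0.255,-0.277,0,0.06],[0.3,-0.325,0,0.06],[0.335,-0.363,0,0.06],[0.356,-0.386,0,0.06],[0.356,-0.386,0,0.06]], "gripper": 1}}

```text
time: 1.35
tcp_pos: [490.9, 145.1, 230.6]
tool_rot: [-0.0, 0.094, 0.996, -0.0]
force: [0.4, 0.6, -0.5]
gripper_width: -0.2
```

Request:
{"name": "carry_out", "arguments": {"steps": [[0,0,-0.02,0],[0,0,-0.043,0],[0,0,-0.043,0]]}}

```text
time: 1.72
tcp_pos: [487.0, 148.3, 186.6]
tool_rot: [-0.002, 0.092, 0.996, -0.0]
force: [0.2, 0.2, 0.2]
gripper_width: 0.3
```

```bash
python3 - <<'E'
from h import *
a=snap('scene','s1');b=snap('top','t1');w=snap('wrist','w1')
c=lambda i,y,x:cv2.resize(i[y:y+130,x:x+130],(400,400),interpolation=cv2.INTER_CUBIC)
cv2.imwrite('pics/v1.png',np.hstack([c(a['image'],90,180),c(b['image'],150,165)]))
s=sensors.observe();print(s['time'],s['tcp_pos'],s['tool_rot'],s['force'],s['gripper_width'])
E
```

```text
1.875 [489.38753474 148.20563872 189.18164574] [4.95810836e-04 9.18928106e-02 9.95768768e-01 1.61686125e-04] [-0.36081444  0.70883132  0.37612258] 0.24868527364055315
```

View pics/v1.png

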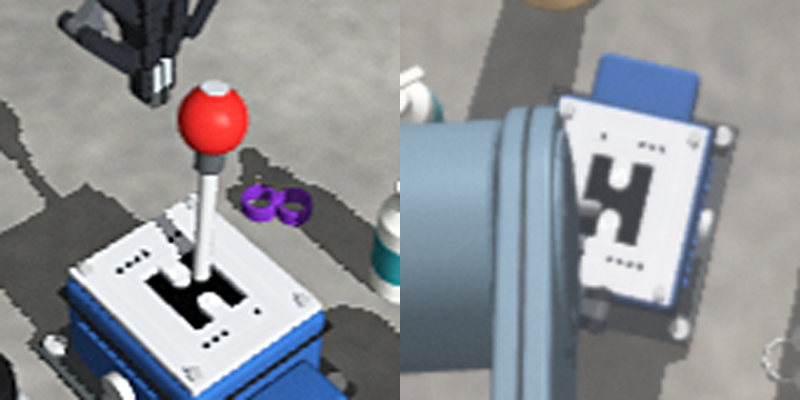

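The shut fingers stand behind the knob, aligned with the console and clear of it (scene crop: fingertips at about (150,100), knob at (213,118)). Now I push it towards neutral.

Request:
{"name": "carry_out", "arguments": {"steps": [[0.01,-0.002,0,0],[0.018,-0.0035,0,0],[0.023,-0.0043,0,0],[0.027,-0.005,0,0],[0.031,-0.0058,0,0],[0.035,-0.0065,0,0]]}}

```text
time: 2.62
tcp_pos: [523.3, 141.4, 188.3]
tool_rot: [-0.001, 0.092, 0.996, 0.0]
force: [-4.6, 1.8, 3.5]
gripper_width: -0.0
```

Request:
{"name": "carry_out", "arguments": {"steps": [[0.003,-0.0006,0,0],[0.006,-0.0011,0,0],[0.008,-0.0015,0,0],[0.008,-0.0015,0,0]]}}

```text
time: 3.12
tcp_pos: [532.2, 139.7, 188.3]
tool_rot: [-0.0, 0.092, 0.996, 0.0]
force: [-4.6, 0.5, 3.3]
gripper_width: -0.2
```

```bash
cat >> h.py <<'E'
C=np.array([561.3,95.4,20]);Rz=np.array([[.983,.184,0],[-.184,.983,0],[0,0,1]])  # rows: world->console (x comp), fixed below
FX=np.array([.983,-.184,0]);LY=np.array([.184,.983,0])
def knobpix(d):
    h=cv2.cvtColor(d['image'],cv2.COLOR_BGR2HSV);m=((h[...,0]<8)|(h[...,0]>172))&(h[...,1]>170)&(h[...,2]>60)
    n,l,s,c=cv2.connectedComponentsWithStats(m.astype(np.uint8));i=1+s[1:,4].argmax();x,y,w,hh,_=s[i]
    return x,y,w,hh
def knob(d,u,v):
    # intersect ray with the sphere of radius 195 about the pivot (near side)
    o,r=ray(d,u,v);k=o-C;bq=k@r;t=-bq-np.sqrt(bq*bq-(k@k-195**2));p=o+r*t;q=p-C
    return q@FX,q@LY,p[2]
E
python3 - <<'E'
from h import *
for f in ('s0','s1'):
    d=load(f);k=knobpix(d);print(f,k,knob(d,k[0]+k[2]/2-.5,k[1]+k[3]/2-.5))
d=snap('scene','s2');k=knobpix(d);print(k,knob(d,k[0]+k[2]/2-.5,k[1]+k[3]/2-.5))
cv2.imwrite('pics/v2.png',cv2.resize(d['image'][90:230,180:320],(560,560),interpolation=cv2.INTER_CUBIC))
s=sensors.observe();print(s['time'],s['tcp_pos'],s['force'])
E
```

```text
s0 (np.int32(238), np.int32(119), np.int32(22), np.int32(21)) (np.float64(-26.15408831546903), np.float64(39.616188125412094), np.float64(209.13447070758173))
s1 (np.int32(238), np.int32(119), np.int32(22), np.int32(21)) (np.float64(-26.15408831546903), np.float64(39.616188125412094), np.float64(209.13447070758173))
(np.int32(243), np.int32(122), np.int32(24), np.int32(23)) (np.float64(-9.35711268428891), np.float64(40.07089891838907), np.float64(210.60958261641224))
3.175 [532.2074409  139.70964675 188.27404503] [-3.85339393  2.11792835  3.36101908]
```

View pics/v2.png

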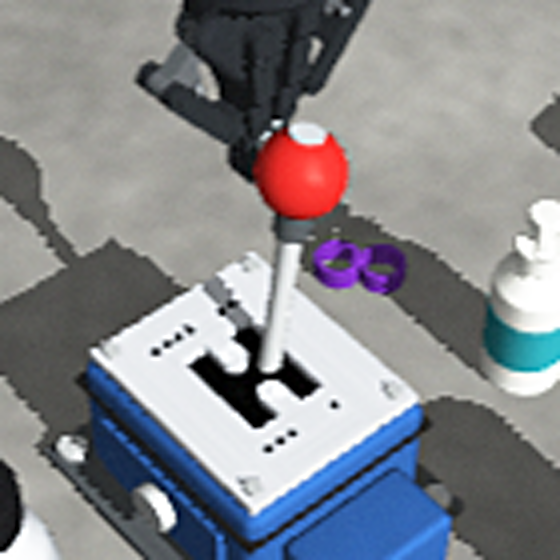

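```bash
python3 - <<'E'
from h import *
d=load('s2')
print('knob',knob(d,302/4+179.6,171.5/4+89.6))
for n,u,v,z in (('stem',268,366,98),('plateBack',252,254,98),('plateR',92,351,98),('plateL',418,403,98),('plateF',240,508,98),('tongueb',240,352,98),('tonguef',268,385,98),('1pip',334,405,98),('3pip',280,441,98),('2pip',228,307,98),('4pip',172,344,98)):
    p=atz(d,u/4+179.6,v/4+89.6,z)-C;print(n,(p@FX).round(1),(p@LY).round(1))
b=load('t0')
for n,u,v,z in (('stem0',185,308,98),('1pip',222,186,98),('3pip',306,204,98),('2pip',173,386,98),('4pip',260,407,98)):
    p=atz(b,u/5.4+189.6,v/5.4+159.6,z)-C;print(n,(p@FX).round(1),(p@LY).round(1))
E
```

```text
knob (np.float64(-10.063161994094667), np.float64(42.246229401591236), np.float64(210.10329377471191))
stem 0.7 12.6
plateBack -64.8 58.0
plateR -66.5 -50.1
plateL 68.8 54.4
plateF 59.3 -56.4
tongueb -15.9 7.7
tonguef 10.2 4.3
1pip 41.9 21.1
3pip 41.3 -14.8
2pip -43.9 23.2
4pip -43.2 -15.6
stem0 -9.6 22.6
1pip 43.2 19.0
3pip 43.1 -16.7
2pip -41.7 20.2
4pip -42.6 -16.3
```

```bash
python3 - <<'E'
from h import *
b=load('t0');k=knobpix(b);print(k,knob(b,k[0]+k[2]/2-.5,k[1]+k[3]/2-.5),knob(b,107/5.4+189.6,302/5.4+159.6))
d=load('s0');print(knobpix(d))
w=snap('wrist','w2');cv2.imwrite('pics/w2b.png',w['image'])
print([(n,np.round(proj(w,C+FX*x+LY*y+[0,0,z]),0)) for n,x,y,z in(('knob0',0,40,191),('knob-10',-10,40,191),('gate',0,0,75))])
E
```

```text
(np.int32(203), np.int32(207), np.int32(4), np.int32(4)) (np.float64(-12.846384583238047), np.float64(51.69016258287935), np.float64(207.58600370635577)) (np.float64(-24.35721679366316), np.float64(38.961950123833674), np.float64(209.50989031664744))
(np.int32(238), np.int32(119), np.int32(22), np.int32(21))
[('knob0', array([264., 334.])), ('knob-10', array([264., 317.])), ('gate', array([216., 234.]))]
```

View pics/w2b.png

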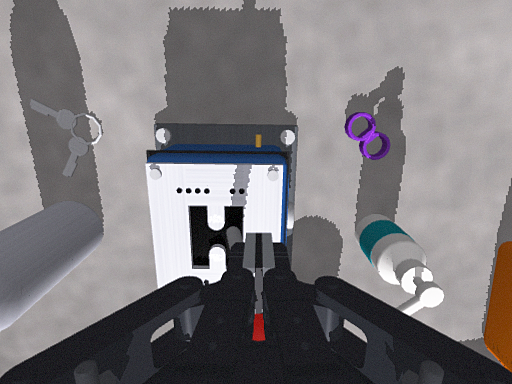

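The wrist view looks back towards the robot. The tongue tips are at about (216,226) and (217,246), so mid-lane is row 236. The stem foot is at about row 232, which puts the knob some 5–8 mm short of neutral. I'll push 6 mm more.

Request:
{"name": "carry_out", "arguments": {"steps": [[0.003,-0.0006,0,0],[0.006,-0.0011,0,0],[0.006,-0.0011,0,0]]}}

```text
time: 3.6
tcp_pos: [538.5, 138.5, 188.3]
tool_rot: [0.0, 0.092, 0.996, 0.0]
force: [-4.2, 1.2, 2.7]
gripper_width: 0.0
```

```bash
python3 - <<'E'
from h import *
d=snap('scene','s3');k=knobpix(d);print(k,knob(d,k[0]+k[2]/2-.5,k[1]+k[3]/2-.5))
w=snap('wrist','w3')
r=lambda i,y,x,h,ww,s:cv2.resize(i[y:y+h,x:x+ww],(s,s),interpolation=cv2.INTER_CUBIC)
cv2.imwrite('pics/v3.png',np.hstack([r(w['image'],180,170,80,80,400),r(d['image'],110,200,100,100,400)]))
s=sensors.observe();print(s['time'],s['tcp_pos'],s['force'])
E
```

```text
(np.int32(246), np.int32(124), np.int32(23), np.int32(23)) (np.float64(-2.0549021409268082), np.float64(39.90700241889421), np.float64(210.86235887760654))
3.7 [538.37475543 138.46517466 188.2497947 ] [-3.80850706  1.40185127  3.00399508]
```

View pics/v3.png

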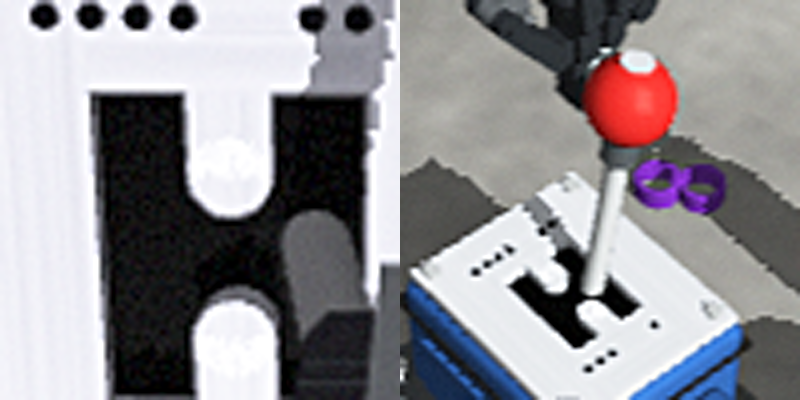

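Request:
{"name": "carry_out", "arguments": {"steps": [[0.002,-0.0004,0,0],[0.002,-0.0004,0,0],[-0.014,0.0026,0,0],[-0.0275,0.0052,0,0],[-0.0225,0.0322,0.006,0],[-0.0174,0.0593,0.012,0],[0.004,0.0553,0.012,0],[0.025,0.0513,0.012,0],[0.0396,0.0486,0.012,0],[0.0396,0.0486,0.012,0]]}}

```text
time: 4.95
tcp_pos: [578.2, 186.8, 200.0]
tool_rot: [-0.0, 0.093, 0.996, -0.0]
force: [-0.9, -0.2, -0.7]
gripper_width: 0.1
```

```bash
python3 - <<'E'
from h import *
d=snap('scene','s4');k=knobpix(d);print(k,knob(d,k[0]+k[2]/2-.5,k[1]+k[3]/2-.5))
w=snap('wrist','w4')
cv2.imwrite('pics/v4.png',np.hstack([w['image'][:,56:456],cv2.resize(d['image'][110:230,190:310],(384,384),interpolation=cv2.INTER_CUBIC)]))
s=sensors.observe();p=s['tcp_pos']-C;print(s['time'],p@FX,p@LY,s['tcp_pos'],s['force'])
E
```

```text
(np.int32(247), np.int32(125), np.int32(23), np.int32(22)) (np.float64(0.08522442621955584), np.float64(40.536279674362035), np.float64(210.74076909778455))
5.05 -1.253998376920464 93.03393080215851 [577.18325979 187.06979756 200.11135142] [-0.26350078 -0.72192603 -0.86648354]
```

View pics/v4.png

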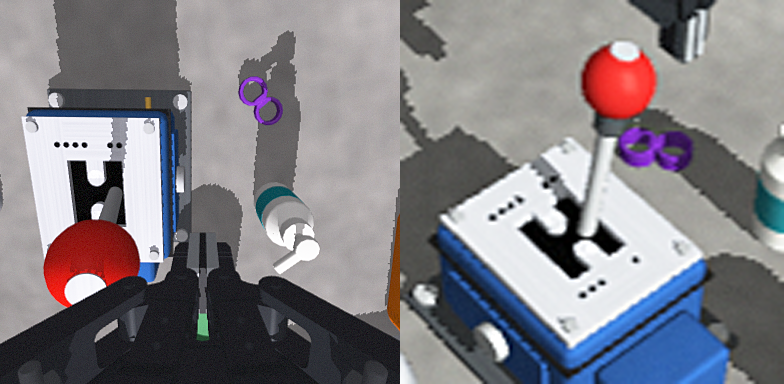

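The knob is in neutral at console (0,+40) and the finger is clear to its left. Now I push right, in short stages.

Request:
{"name": "carry_out", "arguments": {"steps": [[-0.0015,-0.0079,0,0],[-0.0026,-0.0138,0,0],[-0.0035,-0.0187,0,0],[-0.0044,-0.0236,0,0],[-0.0053,-0.0285,0,0],[-0.0063,-0.0334,0,0],[-0.0072,-0.0383,0,0]]}}

```text
time: 5.92
tcp_pos: [571.5, 150.1, 201.8]
tool_rot: [0.002, 0.092, 0.996, 0.002]
force: [0.7, 5.5, 4.8]
gripper_width: 0.0
```

```bash
cat > chk.py <<'E'
import sys
from h import *
d=snap('scene',sys.argv[1]);k=knobpix(d);print(k,np.round(knob(d,k[0]+k[2]/2-.5,k[1]+k[3]/2-.5),1))
s=sensors.observe();p=s['tcp_pos']-C;print(s['time'],p@FX,p@LY,s['tcp_pos'],s['force'])
E
python3 chk.py s5
```

```text
(np.int32(239), np.int32(128), np.int32(24), np.int32(23)) [2.000e-01 2.150e+01 2.138e+02]
5.975 -0.027955856819877667 54.88045100178515 [571.36906236 149.34480522 201.70034318] [0.33068533 5.96999924 4.83846052]
```

Request:
{"name": "carry_out", "arguments": {"steps": [[-0.0009,-0.0049,0,0],[-0.0018,-0.0098,0,0],[-0.0028,-0.0147,0,0],[-0.0037,-0.0197,0,0],[-0.0046,-0.0246,0,0],[-0.0055,-0.0295,0,0],[-0.0064,-0.0344,0,0],[-0.0074,-0.0393,0,0]]}}

```text
time: 6.98
tcp_pos: [563.1, 109.1, 200.2]
tool_rot: [-0.0, 0.092, 0.996, -0.0]
force: [0.9, 5.3, 3.6]
gripper_width: 0.0
```

```bash
python3 chk.py s6
```

```text
(np.int32(222), np.int32(138), np.int32(24), np.int32(24)) [  0.4 -20.1 214. ]
7.025 -0.7599043276235091 13.137104703177416 [562.96999916 108.45170382 200.09438426] [0.28994319 2.75674367 2.81749952]
```

Request:
{"name": "carry_out", "arguments": {"steps": [[-0.0007,-0.0039,0,0],[-0.0015,-0.0079,0,0],[-0.0021,-0.011,0,0],[-0.0026,-0.0138,0,0]]}}

```text
time: 7.52
tcp_pos: [560.3, 95.6, 199.7]
tool_rot: [-0.001, 0.092, 0.996, 0.0]
force: [0.0, 4.3, -1.8]
gripper_width: 0.0
```

```bash
python3 chk.py s7; python3 - <<'E'
from h import *
w=snap('wrist','w7');d=load('s7')
cv2.imwrite('pics/v7.png',np.hstack([w['image'][:,56:456],cv2.resize(d['image'][120:240,180:300],(384,384),interpolation=cv2.INTER_CUBIC)]))
E
```

```text
(np.int32(216), np.int32(142), np.int32(24), np.int32(24)) [ -0.4 -33.7 212.1]
7.575 -1.0455656031319076 -0.35171535231942175 [560.20765178  95.24667011 199.71497552] [ 1.02847607  2.88422396 -1.51465684]
```

View pics/v7.png

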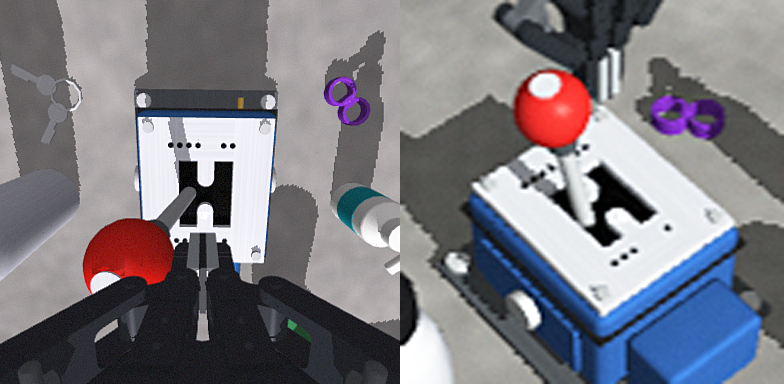

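The stem now stands in the right slot at the lane. I'll nudge it 2 mm more, back off to the left, and go round behind the knob.

Request:
{"name": "carry_out", "arguments": {"steps": [[-0.0004,-0.002,0,0],[-0.0004,-0.002,0,0]]}}

```text
time: 7.88
tcp_pos: [560.1, 93.6, 200.0]
tool_rot: [-0.0, 0.092, 0.996, -0.0]
force: [0.3, 2.3, -2.7]
gripper_width: 0.1
```

```bash
python3 chk.py s8
```

```text
(np.int32(215), np.int32(143), np.int32(24), np.int32(24)) [-1.000e-01 -3.640e+01  2.116e+02]
7.925 -0.7878457336778917 -2.0242151111506472 [560.15325834  93.55542762 200.15602854] [ 0.57710422  2.9736066  -2.15811162]
```

Request:
{"name": "carry_out", "arguments": {"steps": [[0.0014,0.0074,0,0],[0.0028,0.0147,0,0],[-0.02,0.019,0,0],[-0.043,0.0233,0,0],[-0.066,0.0276,0,0],[-0.07,0.005,-0.006,0],[-0.0752,-0.0215,-0.012,0],[-0.0752,-0.0215,-0.012,0]]}}

```text
time: 8.93
tcp_pos: [484.8, 71.3, 188.3]
tool_rot: [-0.0, 0.093, 0.996, -0.0]
force: [-0.1, 0.0, 0.0]
gripper_width: 0.1
```

```bash
python3 chk.py s9
```

```text
(np.int32(215), np.int32(143), np.int32(23), np.int32(24)) [ -0.7 -37.  211.5]
8.975 -70.48286599717206 -36.982772426873396 [485.22154397  72.01817241 188.53640862] [ 0.22534737  0.53999891 -0.09245546]
```

Request:
{"name": "carry_out", "arguments": {"steps": [[0.0197,-0.0037,0,0],[0.0344,-0.0064,0,0],[0.0413,-0.0077,0,0],[0.0472,-0.0088,0,0],[0.0531,-0.0099,0,0],[0.059,-0.011,0,0],[0.0649,-0.0121,0,0],[0.0708,-0.0132,0,0],[0.0767,-0.0144,0,0]]}}

```text
time: 10.1
tcp_pos: [561.7, 57.9, 187.8]
tool_rot: [-0.001, 0.092, 0.996, 0.0]
force: [-4.1, 1.1, -1.2]
gripper_width: -0.3
```

```bash
python3 chk.py s10
```

```text
(np.int32(227), np.int32(155), np.int32(25), np.int32(25)) [ 35.5 -36.9 208.2]
10.15 8.107743674108823 -36.81599769338038 [562.49559509  57.72351252 187.70519363] [-2.68262133  1.53175739 -0.66172329]
```

Request:
{"name": "carry_out", "arguments": {"steps": [[0.0049,-0.0009,0,0],[0.0098,-0.0018,0,0],[0.0147,-0.0028,0,0],[0.0177,-0.0033,0,0]]}}

```text
time: 10.65
tcp_pos: [578.9, 54.5, 187.7]
tool_rot: [-0.001, 0.092, 0.996, -0.0]
force: [-7.7, 1.9, -2.7]
gripper_width: 0.2
```

Request:
{"name": "carry_out", "arguments": {"steps": [[0.001,-0.0002,0,0],[0.002,-0.0004,0,0]]}}

```text
time: 10.9
tcp_pos: [579.6, 54.4, 187.6]
tool_rot: [-0.002, 0.092, 0.996, 0.0]
force: [-9.5, 1.7, -1.5]
gripper_width: -0.3
```

```bash
python3 chk.py s11
```

```text
(np.int32(234), np.int32(163), np.int32(25), np.int32(24)) [ 54.1 -36.4 203.8]
10.95 25.532514619439144 -36.91302958950919 [579.60381037  54.42245097 187.60543645] [-9.10726724  1.18429002 -1.87100475]
```

Request:
{"name": "carry_out", "arguments": {"steps": [[0.001,-0.0002,0,0],[0.002,-0.0004,0,0],[0.002,-0.0004,0,0]]}}

```text
time: 11.32
tcp_pos: [580.3, 54.3, 187.5]
tool_rot: [-0.004, 0.092, 0.996, 0.0]
force: [-13.0, 1.4, -0.7]
gripper_width: 0.0
```

```bash
python3 chk.py s12;python3 - <<'E'
from h import *
w=snap('wrist','w12');d=load('s12')
cv2.imwrite('pics/v12.png',np.hstack([w['image'][:,56:456],cv2.resize(d['image'][140:260,190:310],(384,384),interpolation=cv2.INTER_CUBIC)]))
E
```

```text
(np.int32(235), np.int32(163), np.int32(24), np.int32(24)) [ 54.7 -35.7 203.7]
11.375 26.217961713283614 -36.89129773905099 [580.28150526  54.3177063  187.48353041] [-13.05421188   3.02997194   0.3365634 ]
```

View pics/v12.png

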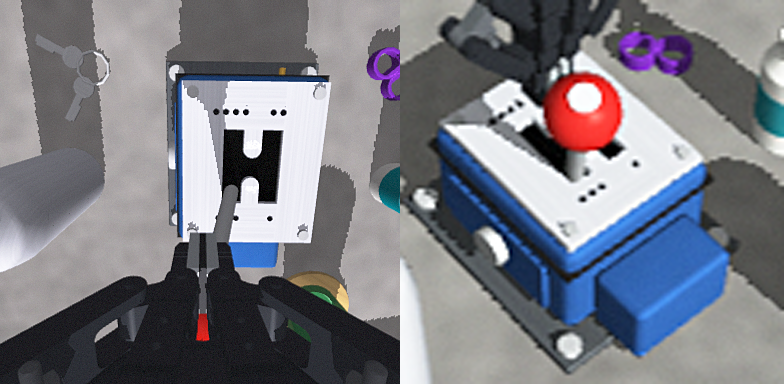

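The force rose to 13 N with under 1 mm of travel, so the lever is at its stop. The stem sits at the front end of the right slot, beside the three pips. I'll back straight off and lift clear.

Request:
{"name": "carry_out", "arguments": {"steps": [[-0.005,0.001,0,0],[-0.02,0.0037,0,0],[-0.05,0.0094,0,0],[-0.08,0.015,0.02,0],[-0.12,0.022,0.06,0],[-0.15,0.028,0.1,0],[-0.15,0.028,0.1,0]]}}

```text
time: 12.3
tcp_pos: [434.4, 82.0, 292.9]
tool_rot: [0.006, 0.092, 0.996, 0.0]
force: [0.9, -0.8, -0.4]
gripper_width: -0.2
```

```bash
python3 chk.py s13;python3 - <<'E'
from h import *
t=snap('top','t13');d=load('s13')
a0=load('s0')['image'];
cv2.imwrite('pics/v13.png',np.hstack([cv2.resize(t['image'][150:270,165:285],(400,400),interpolation=cv2.INTER_CUBIC),cv2.resize(d['image'][100:280,160:340],(400,400),interpolation=cv2.INTER_CUBIC)]))
E
```

```text
(np.int32(235), np.int32(163), np.int32(24), np.int32(24)) [ 54.7 -35.7 203.7]
12.35 -122.18980915849876 -36.77279418584641 [434.43961822  81.7372493  290.85205446] [ 0.54338785  0.09574954 -0.83742097]
```

View pics/v13.png

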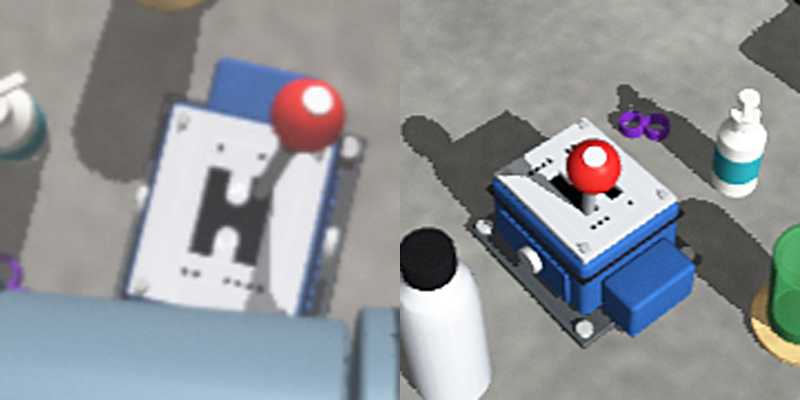

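The top view shows the stem in the front-right slot with the knob forward and right at crop position (308,116), no spring-back and the hand clear. I'll check the knob from this view and hand in.

```bash
python3 - <<'E'
from h import *
t=load('t13');print(knob(t,308/3.333+164.7,116/3.333+149.7))
a=load('s0')['image'];b=load('s13')['image']
for n,(x,y,w,h) in dict(keeper=(258,146,26,20),pump=(298,138,30,52),bottle=(158,202,45,82),tumbler=(315,200,55,65)).items():
    print(n,float(np.abs(a[y:y+h,x:x+w].astype(int)-b[y:y+h,x:x+w]).mean().round(1)))
close_job()
E
```

```text
(np.float64(55.894947391512694), np.float64(-37.95312114450756), np.float64(202.92341904412217))
keeper 2.0
pump 1.5
bottle 1.5
tumbler 1.9
the job is handed in; nothing more can be done
```

The winch is in third gear: the lever is home in the front-right slot with three pips, and the job is handed in with the hand clear. I used only the outside of the shut fingers, pushing from part-way into second to neutral, across to the right, then forward, in about 13 s of the 67 s allowed.

- **Lever position:** the last checks put the knob 55–56 mm forward and 36–38 mm right of centre (57 and 38 expected). It did not spring back when the hand left.
- **Force:** about 4–7 N moved the lever. At the front stop it rose to 13 N with less than 1 mm of movement, so I stopped there.
- **Fourth gear:** the lever stayed within about 1 mm of neutral at every check on the way across, so it did not dip into fourth.
- **Other things on the sill:** the scene images of the keeper, pump, bottle and tumbler are unchanged from the start. I did not compare the keys and coaster that way; the hand went nowhere near them.
- **Disagreement:** the two cameras differed by about 2 mm on the gate's position. That is within the stated calibration, and it did not affect the result.

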